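# Put the bit case away in the latched bench drawer

### The arm

A 7-joint arm with a two-finger parallel gripper is mounted at the origin on a cart in front of the work surface, level with it; the furniture and walls round the work are solid. World frame = base frame: x ahead of the robot, y to its left, z up, the work surface at z = 0. Lengths are in m, angles in rad, forces in N, time in s.
With the tool pointing down it reaches from about 0.4 to 0.925 m from the base axis. Payload 4.1 kg.
Tool frame: the origin (TCP) lies between the finger pads; the fingertips stand 22 mm ahead of it and the grasp point (between the pads) lies 3 mm ahead of it; z points along the fingers, y is the line along which they close (so a half turn about z gives the same grasp; the last joint's range is limited). The gripper opens to 85 mm and grips with 20 to 120 N. Pads are 22 mm wide; open, the fingers measure 114 mm over their backs; the gripper's body (76 mm by 85 mm) begins 54 mm behind the grasp point. The pads swing forward as they close: fully open they stand 13 mm farther back than shut.
Start: joints at [1.121, 0.398, 0.045, 1.537, -0.019, 1.207, -0.051], TCP at [0.223, -0.61, 0.253] pointing down, gripper open.
Joint ranges: [-2.82, 2.82], [-0.49, 2.23], [-1.37, 1.46], [0, 2.46], [-1.36, 4.5], [0.23, 2], [-2.94, 2.94]. Speed limits (rad/s): [2.57, 2.57, 3.14, 3.14, 3.14, 3.14, 3.14].

### API

Orientations are given as a 3x3 rotation matrix whose columns are the frame's x, y, z axes.
In Python, from workcell import read_state, grab_frame, job_done gives the robot as it stands.
- The arm moves only by the tool servo_tool, never from a script. Its argument "targets" is a list of rows, each an object with "grip": the opening in per cent of the stroke, from 0 (shut) to 100 (fully open); "travel": the shift along the tool's x, y, z in cm, a list of three; "roll": the turn about the tool's z in rad. In form: [{"grip": grip, "travel": [x, y, z], "roll": roll}, ...]. A call has exactly 5 rows; each row shifts and turns the commanded pose from where the row before left it, along the tool's axes as they then stand; what a row does not reach is not made up. A row lasts 1/10 s, in which the tool goes at most 50 mm and 8.59 degrees, less where a joint would pass 70% of its speed; a pose out of reach is approached as far as the arm can. A call is refused whole if a number of a shift passes 5 or a number of a turn 0.15, either way. A call with a gripper value outside its range is refused whole. The fingers move at their own pace and stop on an object; "grip_force" is the grip in N (left out, the last holds). Time passes only in rows, so rows that do not move let the fingers close, or fill a call up. It gives the time, the measured TCP pose, the force, the opening and the grip force at its end, in the units of the state.
- read_state(): the state, without advancing time (a new reading comes with each control period).
- grab_frame(name): name is "scene" or "top" or "wrist"; returns a dict with "pixels" (384x512x3 uint8, blue, green, red), "K" (3x3 intrinsics, pixels), "cam_to_world" (4x4, takes a point from camera to world coordinates); the wrist camera has in their place "tool_from_camera" (4x4, takes a point from camera to tool coordinates, whose origin is the TCP and whose axes are the flange's). Camera axes: x right, y up, looking along -z (the intrinsics and any distortion apply to the point x, -y, -z); pixel columns grow to the right and rows downward; lengths in m; the calibration is good to about 2 mm. A picture is of the moment at which its call begins: read the wrist's pose just before it. There is no depth.
- job_done(): hands the job in; it is judged then, once.
The state is a dict: "t": time; "joint_positions": joint angles; "joint_velocities": joint speeds; "joint_efforts": joint torques, N m; "tcp_pos": TCP position; "eef_rot": TCP orientation; "wrist_force": force on the tool from outside, world axes, zero at the start; "moment": the same for the moment, N m; "finger_gap": finger opening in m; "finger_force": force on a finger pad.
Only numpy, scipy, OpenCV 4.12 (cv2) and the standard library are available. Lean on these libraries where they do the work, as an engineer would, in place of code of your own. Each camera call takes 0.05 s, during which the arm holds its last target. There are 200 camera calls.

### The job

Put the small dark grey bit case that lies on the bench away in the grey steel drawer unit beside it: press the round release button on top so the tray springs out, lay the case flat in the tray without dropping it, and push the tray back in until it clicks and stays shut. Leave the other things on the bench where they are.

Things in the scene. Friction and masses are not known exactly. Their poses are not given: they have to be found in the camera images.
- bit_case_center (a point): The bit case: a closed dark grey plastic box lying flat on the worktop, solid, 52 mm along its x, 74 mm along its y, 38 mm high, about 0.2 kg (a clasp stands 3 mm proud of one long side). This point is its centre, 19 mm above its underside; z is up. It lies left or right of the drawer unit.
- drawer_unit: Grey sheet-steel drawer unit fixed on the worktop, 165 mm deep (x), 214 mm wide (y), 76 mm high. Its front faces roughly the robot. Origin: centre of its underside. x points from its front to its back (the way the tray is pushed home), y to its left (seen from the robot), z up; the points of tray and release share these axes. The front of its box is at x = -0.0825.
- release_top (a point): Centre of the top face of the release: a round black push button, 28 mm across, in a steel ring on top of the unit near its front right corner. Its top stands 90 mm above the worktop (14 mm above the unit's top) and goes down as it is pressed. Nothing stands round it.
- release (a joint): Travel of the release button in m: 0 up, 0.010 fully down. Sprung upwards: about 2 N starts it, 4 to 5 N holds it fully down; the latch lets go of the tray at about 0.006. It also dips by itself as the tray passes over the latch and snaps up when the latch has caught.
- tray (a joint): Travel of the tray in m: 0 shut and latched, 0.115 fully out. A spring pushes it out towards -x, with about 7 N shut and 1 N out; released, it comes out by itself in under 1 s and stays out. To latch it must be pushed 1 to 3 mm past 0 (-0.003 is the hard stop), which takes 15 N or less; pushed less far, it springs out again.
- tray_in (a point): Centre of the tray's inner floor, 16 mm above the worktop; moves with the tray. The inside is 122 mm along x, 152 mm along y, its walls 36 mm high above the floor (the front panel 58 mm). With the tray fully out, all of the inside but some 7 mm at the back is clear of the unit's top.
- tray_front (a point): Centre of the outer face of the tray's flat front panel, 41 mm above the worktop; moves with the tray. The panel is 166 mm wide, 7 mm thick, its edges 8 and 74 mm above the worktop; shut, its face stands 10 mm in front of the unit's box. A label holder, 2 mm proud, sits in its lower half; push on the upper half (fingertips some 10 mm above this point) to shut the tray.
- tape_measure: Bystander: tape measure standing on its edge, 37 x 81 x 62 mm, on the other side of the unit from the bit case; origin at the centre of its underside.
- pliers_red: Bystander: red-handled pliers lying flat, 54 x 174 x 13 mm, left of the unit; origin at the centre of the underside.
- screwdriver: Bystander: red-handled screwdriver lying flat, 190 mm long, right of the unit; origin at the centre of the underside.
Things that resemble listed ones, but are neither listed nor needed, are in the scene too. What is shaped like the part that bears bit_case_center but orange is not meant.

How it is judged:
By the outcome, as a careful person would: the job done as asked, in the order asked, and still so for the second after the job is handed in, with the robot touching nothing.
It also fails if it takes over 72 s, if anything falls off the work surface, if the arm or the gripper's body presses on something with over 40 N, if the wrist force passes 120 N, or if a joint passes its speed limit or range.

## Working session

There is one attempt and no reset: what is moved stays moved. The work goes in short steps, Python scripts to look and compute and a tool call to move; the robot and the scene stay as the last step left them, time stands still between calls to the robot, and variables do not carry over. Pictures are saved under pics/ and viewed, at most 10 in all, crops included, and the job is handed in when it is done.

Besides the shell and the picture viewer there is one more tool, called after ">>>" as name(argument=value, ...), one argument or row to a line, values as JSON. servo_tool: Moves the arm, as the interface text tells. Its arguments: {"type":"object","properties":{"targets":{"type":"array"},"grip_force":{"type":"number"}},"required":["targets"]}

```bash
mkdir -p pics; python3 - <<'E'
from workcell import *
import cv2,numpy as np,pickle
np.set_printoptions(precision=4,suppress=True)
s=read_state();print(s['t'],s['tcp_pos'],s['eef_rot'],s['finger_gap'],s['wrist_force'])
for n in('scene','top'):
    f=grab_frame(n);cv2.imwrite(f'pics/{n}0.png',f['pixels']);pickle.dump(f,open(n+'.pkl','wb'));print({k:v for k,v in f.items() if k!='pixels'})
E
```

```text
0.0 [ 0.2232 -0.6099  0.2523] [[ 0.9391  0.3437 -0.0008]
 [ 0.3437 -0.9391  0.0018]
 [-0.0001 -0.002  -1.    ]] 0.08572980544519422 [-0.688   0.3693  0.06  ]
{'K': array([[464.2119,   0.    , 259.8023],
       [  0.    , 464.2119, 188.9007],
       [  0.    ,   0.    ,   1.    ]]), 'cam_to_world': array([[-0.8604,  0.3912, -0.3265,  0.1221],
       [-0.5095, -0.657 ,  0.5556,  0.7402],
       [ 0.0028,  0.6444,  0.7647,  1.1347],
       [ 0.    ,  0.    ,  0.    ,  1.    ]])}
{'K': array([[422.9089,   0.    , 256.1263],
       [  0.    , 422.9089, 188.3542],
       [  0.    ,   0.    ,   1.    ]]), 'cam_to_world': array([[ 0.0001,  0.9926, -0.121 ,  0.4354],
       [-0.9999, -0.002 , -0.0169, -0.0146],
       [-0.017 ,  0.121 ,  0.9925,  1.2539],
       [ 0.    ,  0.    ,  0.    ,  1.    ]])}
```

View pics/top0.png

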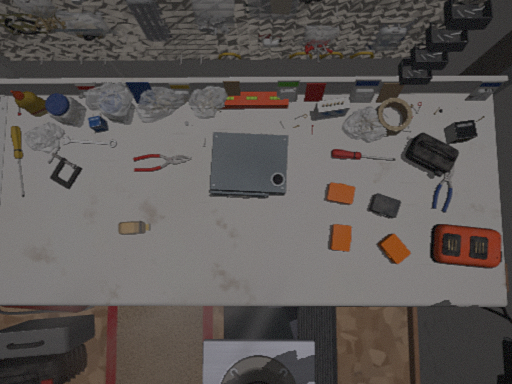

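View pics/scene0.png

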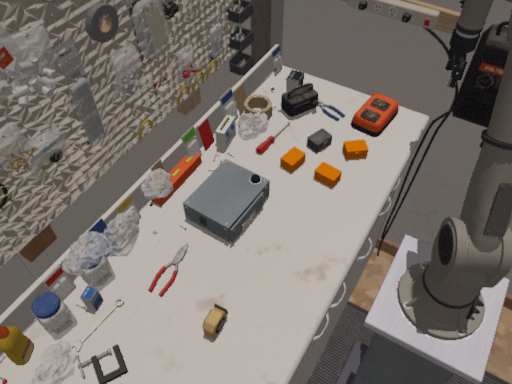

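The top view shows the unit at about (249,163), its button at (278,179), the dark case at (385,206), the orange decoys to the right, and the tape measure at (134,228). I'll enlarge these to get corners.

```bash
python3 - <<'E'
import cv2,pickle,numpy as np
p=pickle.load(open('top.pkl','rb'))['pixels']
a=cv2.resize(p[125:205,200:300],None,fx=6,fy=6,interpolation=cv2.INTER_CUBIC)[:, :600]
b=cv2.resize(p[185:225,360:410],None,fx=6,fy=6,interpolation=cv2.INTER_CUBIC)
c=np.zeros((480,800,3),np.uint8);c[:, :500]=cv2.resize(a,(500,400+0)) [0:400].copy() if 0 else cv2.resize(p[125:221,200:300],(500,480),interpolation=cv2.INTER_CUBIC)
c[:240,500:]=b
cv2.imwrite('pics/crop1.png',c)
E
```

```text
(no output)
```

View pics/crop1.png

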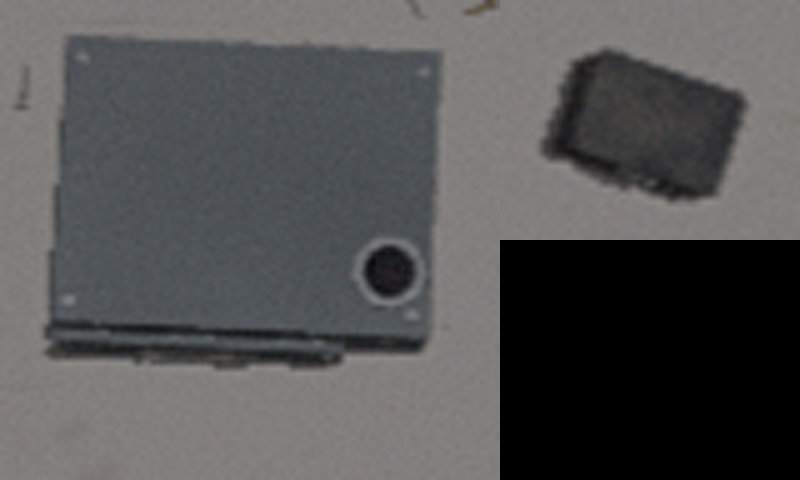

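The crop shows the unit's top face with corners at about (68,37), (441,50), (432,338) and (54,324), and the button at (389,271). The tray panel is off-centre to the left. The case's top face is at about (605,50), (745,95), (715,195) and (580,150), with its clasp on the near long side.

```bash
cat > h.py <<'E'
import numpy as np
np.set_printoptions(precision=4,suppress=True)
def ray(K,T,uv,z):
    uv=np.atleast_2d(uv).astype(float)
    d=np.c_[(uv[:,0]-K[0,2])/K[0,0],-(uv[:,1]-K[1,2])/K[1,1],-np.ones(len(uv))]@T[:3,:3].T
    return T[:3,3]+d*((z-T[2,3])/d[:,2])[:,None]
E
python3 - <<'E'
from h import *;import pickle
f=pickle.load(open('top.pkl','rb'));K,T=f['K'],f['cam_to_world']
o=np.array([200,125])
q=lambda a,s,o:(np.array(a,float)+.5)/s-.5+o
u=ray(K,T,q([(68,37),(441,50),(432,338),(54,324)],5,o),.076);print(u,u.mean(0),np.linalg.norm(u-np.roll(u,-1,0),axis=1))
e=[u[1]-u[0],u[2]-u[3]];print([np.arctan2(-v[0],-v[1]) for v in e],[np.arctan2(-v[1],-v[0]) for v in(u[2]-u[1],u[3]-u[0])])
print('btn',ray(K,T,q([(389,271)],5,o),.09))
print('panel',ray(K,T,q([(50,330),(345,345)],5,o),.074))
c=ray(K,T,q([(105,50),(245,95),(215,195),(80,150)],6,np.array([360,185])),.038);print(c,c.mean(0),np.linalg.norm(c-np.roll(c,-1,0),axis=1))
for v in(c[1]-c[0],c[2]-c[3]):print(np.arctan2(-v[0],-v[1]))
E
```

```text
[[ 0.7415  0.1282  0.076 ]
 [ 0.733  -0.0847  0.076 ]
 [ 0.568  -0.0782  0.076 ]
 [ 0.5763  0.134   0.076 ]] [0.6547 0.0248 0.076 ] [0.213  0.1651 0.2124 0.1653]
[np.float64(0.03989316334017697), np.float64(0.03911785200840222)] [np.float64(-0.03944678696251837), np.float64(-0.03531060158282761)]
btn [[ 0.604  -0.0539  0.09  ]]
panel [[ 0.5732  0.1365  0.074 ]
 [ 0.5644 -0.0295  0.074 ]]
[[ 0.5698 -0.3422  0.038 ]
 [ 0.548  -0.4081  0.038 ]
 [ 0.5002 -0.3919  0.038 ]
 [ 0.5217 -0.3286  0.038 ]] [ 0.5349 -0.3677  0.038 ] [0.0694 0.0504 0.0668 0.0499]
0.3190834671536923
0.3278842812665792
```

The sizes agree: unit 213×165, panel 166, case about 69×50. The tray centre is about 28 mm left of the unit's centre. Next: close the gripper and move above the button.

>>> servo_tool(
  targets=[
    {"grip": 0,"travel": [3.66,-2.6,0],"roll": 0},
    {"grip": 0,"travel": [3.66,-2.6,0],"roll": 0},
    {"grip": 0,"travel": [3.66,-2.6,0],"roll": 0},
    {"grip": 0,"travel": [3.66,-2.6,0],"roll": 0},
    {"grip": 0,"travel": [3.66,-2.6,0],"roll": 0},
  ],
)

```text
t: 0.6
tcp_pos: [0.3512, -0.4236, 0.2529]
eef_rot: [[0.939, 0.344, -0.0], [0.344, -0.939, 0.0], [-0.0, -0.0, -1.0]]
wrist_force: [1.4, 0.3, 0.2]
finger_gap: 0.0125
finger_force: 0.0
```

>>> servo_tool(
  targets=[
    {"grip": 0,"travel": [3.66,-2.6,0],"roll": 0},
    {"grip": 0,"travel": [3.66,-2.6,0],"roll": 0},
    {"grip": 0,"travel": [3.66,-2.6,0],"roll": 0},
    {"grip": 0,"travel": [3.66,-2.6,0],"roll": 0},
    {"grip": 0,"travel": [3.66,-2.6,0],"roll": 0},
  ],
)

```text
t: 1.1
tcp_pos: [0.4782, -0.2388, 0.2531]
eef_rot: [[0.939, 0.344, -0.0], [0.344, -0.939, -0.0], [-0.0, -0.0, -1.0]]
wrist_force: [-0.5, -0.7, -0.3]
finger_gap: 0.0002
finger_force: 0.0
```

>>> servo_tool(
  targets=[
    {"grip": 0,"travel": [3.66,-2.6,0],"roll": 0},
    {"grip": 0,"travel": [3.66,-2.6,0],"roll": 0},
    {"grip": 0,"travel": [3.66,-2.6,1],"roll": 0},
    {"grip": 0,"travel": [0,0,4],"roll": 0},
    {"grip": 0,"travel": [0,0,0],"roll": 0},
  ],
)

```text
t: 1.6
tcp_pos: [0.5508, -0.1273, 0.1983]
eef_rot: [[0.938, 0.347, -0.011], [0.347, -0.938, 0.002], [-0.009, -0.006, -1.0]]
wrist_force: [-0.7, -1.0, 0.0]
finger_gap: -0.0
finger_force: 0.0
```

>>> servo_tool(
  targets=[
    {"grip": 0,"travel": [3.8,-2.5,0],"roll": 0},
    {"grip": 0,"travel": [3.8,-2.5,0],"roll": 0},
    {"grip": 0,"travel": [0,0,3],"roll": 0},
    {"grip": 0,"travel": [0,0,3],"roll": 0},
    {"grip": 0,"travel": [0,0,0],"roll": 0},
  ],
)

```text
t: 2.1
tcp_pos: [0.605, -0.0579, 0.1401]
eef_rot: [[0.94, 0.342, -0.009], [0.342, -0.94, -0.001], [-0.008, -0.002, -1.0]]
wrist_force: [-1.4, 0.6, -0.2]
finger_gap: -0.0005
finger_force: 0.0
```

>>> servo_tool(
  targets=[
    {"grip": 0,"travel": [0.1,-0.4,1.5],"roll": 0},
    {"grip": 0,"travel": [0,0,1.0],"roll": 0},
    {"grip": 0,"travel": [0,0,0.7],"roll": 0},
    {"grip": 0,"travel": [0,0,0.6],"roll": 0},
    {"grip": 0,"travel": [0,0,0],"roll": 0},
  ],
)

```text
t: 2.6
tcp_pos: [0.6082, -0.0527, 0.1055]
eef_rot: [[0.939, 0.343, 0.001], [0.343, -0.939, -0.0], [0.001, 0.001, -1.0]]
wrist_force: [-0.5, 0.2, 3.7]
finger_gap: 0.0001
finger_force: 1.7
```

>>> servo_tool(
  targets=[
    {"grip": 0,"travel": [0,0,0.3],"roll": 0},
    {"grip": 0,"travel": [0,0,0],"roll": 0},
    {"grip": 0,"travel": [0,0,0],"roll": 0},
    {"grip": 0,"travel": [0,0,-2.5],"roll": 0},
    {"grip": 0,"travel": [0,0,-3.0],"roll": 0},
  ],
)

```text
t: 3.1
tcp_pos: [0.6064, -0.052, 0.1561]
eef_rot: [[0.939, 0.344, -0.004], [0.344, -0.939, 0.001], [-0.003, -0.002, -1.0]]
wrist_force: [0.9, 0.0, 0.6]
finger_gap: 0.0004
finger_force: 0.0
```

>>> servo_tool(
  targets=[
    {"grip": 80,"travel": [0,4,-3.0],"roll": -0.15},
    {"grip": 100,"travel": [0,4,-3.0],"roll": -0.15},
    {"grip": 100,"travel": [0,4,0],"roll": -0.15},
    {"grip": 100,"travel": [0,4,0],"roll": -0.15},
    {"grip": 100,"travel": [0,4,0],"roll": -0.15},
  ],
)

```text
t: 3.6
tcp_pos: [0.7265, -0.2105, 0.2173]
eef_rot: [[0.449, 0.893, -0.0], [0.893, -0.449, -0.001], [-0.001, 0.0, -1.0]]
wrist_force: [1.4, 0.1, 0.7]
finger_gap: 0.0723
finger_force: 0.0
```

```bash
python3 - <<'E'
from workcell import *
import cv2,pickle
s=read_state();print(s['t'],s['tcp_pos'],s['eef_rot'],s['joint_positions'])
f=grab_frame('top');pickle.dump(f,open('top2.pkl','wb'))
p=f['pixels'][125:235,200:400];cv2.imwrite('pics/top2.png',cv2.resize(p,(800,440),interpolation=cv2.INTER_CUBIC))
E
```

```text
3.6 [ 0.72646081 -0.21053886  0.217254  ] [[ 4.49320469e-01  8.93370585e-01 -3.37791497e-04]
 [ 8.93370121e-01 -4.49320583e-01 -9.17456761e-04]
 [-9.71405556e-04  1.10459272e-04 -9.99999522e-01]] [ 0.46328488  0.64078007 -0.39952873  1.26509248  0.24594555  1.28316977
 -0.40023471]
```

View pics/top2.png

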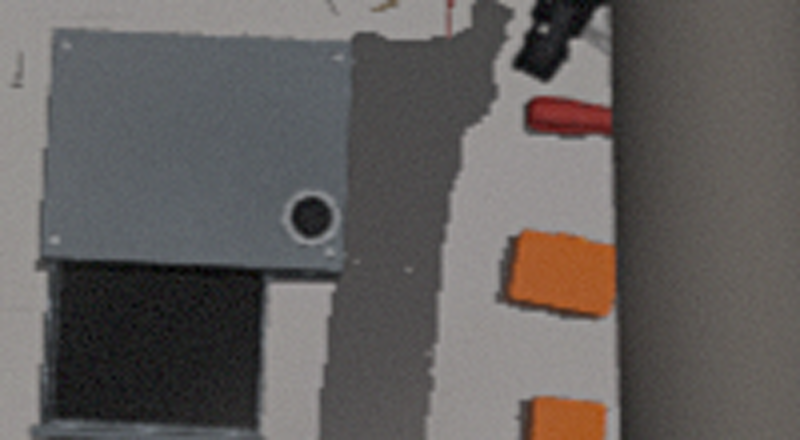

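The tray is out: its inside in the crop spans x≈57–262, y≈265–425. Moving over the case for a wrist view.

>>> servo_tool(
  targets=[
    {"grip": 100,"travel": [-4.5,-2.0,0],"roll": 0},
    {"grip": 100,"travel": [-4.5,-2.0,0],"roll": 0},
    {"grip": 100,"travel": [-4.5,-2.0,0],"roll": 0},
    {"grip": 100,"travel": [-4.5,-2.0,0],"roll": 0},
    {"grip": 100,"travel": [-4.5,-2.0,0],"roll": 0},
  ],
)

```text
t: 4.15
tcp_pos: [0.5333, -0.3637, 0.2167]
eef_rot: [[0.453, 0.891, -0.0], [0.891, -0.453, 0.001], [0.0, -0.001, -1.0]]
wrist_force: [0.7, -0.6, 1.0]
finger_gap: 0.0857
finger_force: 0.0
```

>>> servo_tool(
  targets=[
    {"grip": 100,"travel": [0,0,0],"roll": -0.145},
    {"grip": 100,"travel": [0,0,2],"roll": 0},
    {"grip": 100,"travel": [0,0,2],"roll": 0},
    {"grip": 100,"travel": [0,0,0],"roll": 0},
    {"grip": 100,"travel": [0,0,0],"roll": 0},
  ],
)

```text
t: 4.65
tcp_pos: [0.5351, -0.3627, 0.177]
eef_rot: [[0.319, 0.948, -0.001], [0.948, -0.319, 0.001], [0.001, -0.001, -1.0]]
wrist_force: [0.7, -0.4, -0.1]
finger_gap: 0.0851
finger_force: 0.0
```

```bash
python3 - <<'E'
from workcell import *
from h import *
import cv2,pickle
s=read_state();print(s['t'],s['tcp_pos'],s['eef_rot'])
f=grab_frame('wrist');pickle.dump((s,f),open('w1.pkl','wb'));print(f['K'],f['tool_from_camera'])
cv2.imwrite('pics/w1.png',f['pixels'])
t=pickle.load(open('top2.pkl','rb'))
q=lambda a:(np.array(a,float)+.5)/4-.5+np.array([200,125])
print(ray(t['K'],t['cam_to_world'],q([(57,300),(265,300)]),.052),ray(t['K'],t['cam_to_world'],q([(45,424),(265,430)]),.074))
E
```

```text
4.65 [ 0.5351 -0.3627  0.177 ] [[ 0.3193  0.9477 -0.0006]
 [ 0.9477 -0.3193  0.0007]
 [ 0.0005 -0.0008 -1.    ]]
[[315.5682   0.     260.445 ]
 [  0.     315.5682 191.2888]
 [  0.       0.       1.    ]] [[-0.0005  0.9585  0.2852  0.0726]
 [ 1.      0.0005  0.      0.0006]
 [-0.0001  0.2852 -0.9585 -0.1215]
 [ 0.      0.      0.      1.    ]]
[[ 0.5497  0.1267  0.052 ]
 [ 0.5495 -0.0219  0.052 ]] [[ 0.4611  0.1314  0.074 ]
 [ 0.4569 -0.0216  0.074 ]]
```

View pics/w1.png

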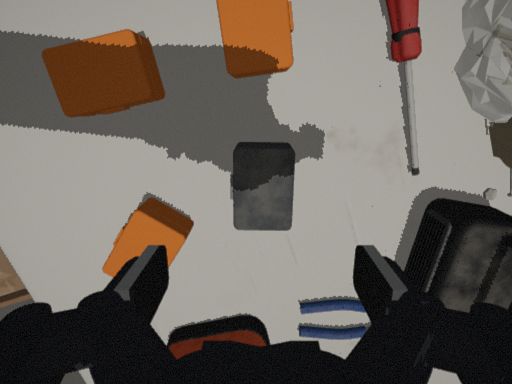

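The wrist view shows the case top at about (236,143)–(293,230), axis-aligned with the tool. The nearest orange box ends at (192,215), so I'll open only partly.

```bash
cat >> h.py <<'E'
def wrist(s,f,uv,z):
    W=np.eye(4);W[:3,:3]=s['eef_rot'];W[:3,3]=s['tcp_pos']
    return ray(f['K'],W@f['tool_from_camera'],uv,z)
E
python3 - <<'E'
from h import *;import pickle
s,f=pickle.load(open('w1.pkl','rb'))
c=wrist(s,f,[(236,143),(294.5,143),(293.5,230),(234.5,230)],.038);R=np.array(s['eef_rot'])
print(c,c.mean(0),np.linalg.norm(c-np.roll(c,-1,0),axis=1),(c-s['tcp_pos'])@R)
print((c.mean(0)-s['tcp_pos'])@R)
E
```

```text
[[ 0.5282 -0.3217  0.038 ]
 [ 0.5739 -0.3371  0.038 ]
 [ 0.5505 -0.4111  0.038 ]
 [ 0.5005 -0.3942  0.038 ]] [ 0.5383 -0.366   0.038 ] [0.0482 0.0776 0.0527 0.0777] [[ 0.0366 -0.0195  0.1391]
 [ 0.0366  0.0287  0.139 ]
 [-0.041   0.0301  0.139 ]
 [-0.041  -0.0226  0.139 ]]
[-0.0022  0.0042  0.139 ]
```

>>> servo_tool(
  targets=[
    {"grip": 80,"travel": [-0.2,0.4,3],"roll": 0},
    {"grip": 80,"travel": [0,0,4],"roll": 0},
    {"grip": 80,"travel": [0,0,3.5],"roll": 0},
    {"grip": 80,"travel": [0,0,1],"roll": 0},
    {"grip": 80,"travel": [0,0,0],"roll": 0},
  ],
)

```text
t: 5.2
tcp_pos: [0.5382, -0.366, 0.0617]
eef_rot: [[0.319, 0.948, -0.001], [0.948, -0.319, 0.001], [0.0, -0.002, -1.0]]
wrist_force: [-0.7, 1.1, 0.8]
finger_gap: 0.0686
finger_force: 0.0
```

>>> servo_tool(
  targets=[
    {"grip": 80,"travel": [0,0,1.4],"roll": 0},
    {"grip": 80,"travel": [0,0,1.4],"roll": 0},
    {"grip": 80,"travel": [0,0,0.7],"roll": 0},
    {"grip": 80,"travel": [0,0,0],"roll": 0},
    {"grip": 80,"travel": [0,0,0],"roll": 0},
  ],
)

```text
t: 5.7
tcp_pos: [0.5385, -0.3664, 0.0274]
eef_rot: [[0.319, 0.948, 0.0], [0.948, -0.319, -0.0], [-0.0, 0.0, -1.0]]
wrist_force: [1.7, 0.4, 0.4]
finger_gap: 0.0681
finger_force: 0.0
```

>>> servo_tool(
  targets=[
    {"grip": 50,"travel": [0,0,0],"roll": 0},
    {"grip": 45,"travel": [0,0,0],"roll": 0},
    {"grip": 40,"travel": [0,0,0],"roll": 0},
    {"grip": 40,"travel": [0,0,0],"roll": 0},
    {"grip": 40,"travel": [0,0,0],"roll": 0},
  ],
  grip_force=40,
)

```text
t: 6.2
tcp_pos: [0.5388, -0.3667, 0.0281]
eef_rot: [[0.319, 0.948, 0.001], [0.948, -0.319, -0.001], [-0.0, 0.001, -1.0]]
wrist_force: [-0.7, 0.0, 5.4]
finger_gap: 0.0521
finger_force: 44.4
```

Gripped at a 52 mm gap. Lift and align with the unit.

>>> servo_tool(
  targets=[
    {"grip": 40,"travel": [0,0,-2],"roll": 0},
    {"grip": 40,"travel": [0,0,-4],"roll": 0},
    {"grip": 40,"travel": [0,0,-4.5],"roll": 0},
    {"grip": 40,"travel": [0,0,-4.5],"roll": -0.143},
    {"grip": 40,"travel": [0,0,0],"roll": -0.143},
  ],
)

```text
t: 6.7
tcp_pos: [0.5423, -0.3681, 0.1844]
eef_rot: [[0.033, 0.999, 0.011], [0.999, -0.033, -0.007], [-0.007, 0.011, -1.0]]
wrist_force: [0.7, 0.5, -1.2]
finger_gap: 0.0511
finger_force: 43.8
```

>>> servo_tool(
  targets=[
    {"grip": 40,"travel": [3,0,0],"roll": 0},
    {"grip": 40,"travel": [4.2,-0.4,0],"roll": 0},
    {"grip": 40,"travel": [4.2,-0.4,0],"roll": 0},
    {"grip": 40,"travel": [4.2,-0.4,0],"roll": 0},
    {"grip": 40,"travel": [4.2,-0.4,0],"roll": 0},
  ],
)

```text
t: 7.2
tcp_pos: [0.5292, -0.1661, 0.1765]
eef_rot: [[0.039, 0.999, -0.001], [0.999, -0.039, 0.0], [0.0, -0.001, -1.0]]
wrist_force: [1.2, -0.5, -1.7]
finger_gap: 0.0513
finger_force: 43.6
```

>>> servo_tool(
  targets=[
    {"grip": 40,"travel": [4.2,-0.4,0],"roll": 0},
    {"grip": 40,"travel": [4.2,-0.4,0],"roll": 0},
    {"grip": 40,"travel": [4.2,-0.4,0],"roll": 0},
    {"grip": 40,"travel": [3,-0.4,0],"roll": 0},
    {"grip": 40,"travel": [0,0,0],"roll": 0},
  ],
)

```text
t: 7.7
tcp_pos: [0.5191, -0.0052, 0.177]
eef_rot: [[0.03, 1.0, -0.001], [1.0, -0.03, 0.003], [0.003, -0.001, -1.0]]
wrist_force: [0.3, -0.1, -2.0]
finger_gap: 0.0513
finger_force: 43.6
```

```bash
python3 - <<'E'
from workcell import *
from h import *
import cv2,pickle
s=read_state();print(s['t'],s['tcp_pos'],s['eef_rot'],s['finger_gap'])
f=grab_frame('wrist');pickle.dump((s,f),open('w2.pkl','wb'))
cv2.imwrite('pics/w2.png',f['pixels'])
E
```

```text
7.7 [ 0.5191 -0.0052  0.177 ] [[ 0.0297  0.9996 -0.0005]
 [ 0.9996 -0.0297  0.0028]
 [ 0.0028 -0.0006 -1.    ]] 0.05128241625048817
```

View pics/w2.png

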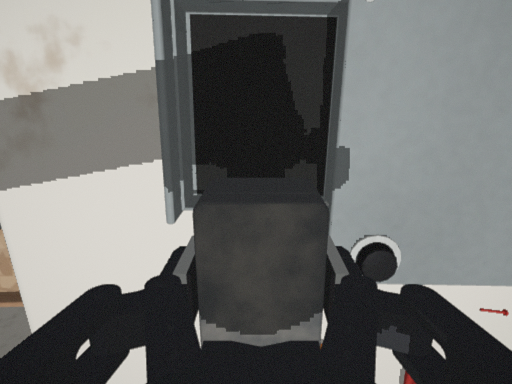

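The wrist view shows the case held square and the tray floor spanning about (190,14)–(337,17) at the far edge and (194,193)–(318,195) at the near edge.

```bash
python3 - <<'E'
from h import *;import pickle
s,f=pickle.load(open('w2.pkl','rb'))
c=wrist(s,f,[(190,15),(337,17),(318,195),(194,193)],.016);R=np.array(s['eef_rot'])
print(c,np.linalg.norm(c-np.roll(c,-1,0),axis=1))
print(wrist(s,f,[(186,10),(340,12)],.052), wrist(s,f,[(350,2),(328,210)],.076))
ex=np.array([.99923,-.039]);ey=np.array([.039,.99923])
print(ex,((c[:,:2]-[.6547,.0248])@np.c_[ex,ey]))
print(np.array([.517-s['tcp_pos'][0],.0545-s['tcp_pos'][1],0])@R)
E
```

```text
[[ 0.4673  0.1327  0.016 ]
 [ 0.5851  0.1277  0.016 ]
 [ 0.5731 -0.0215  0.016 ]
 [ 0.4571 -0.0161  0.016 ]] [0.118  0.1497 0.1161 0.1491]
[[0.4717 0.1275 0.052 ]
 [0.5791 0.123  0.052 ]] [[ 0.5795  0.123   0.076 ]
 [ 0.5699 -0.0148  0.076 ]]
[ 0.9992 -0.039 ] [[-0.1915  0.1005]
 [-0.0735  0.1001]
 [-0.0798 -0.0495]
 [-0.1958 -0.0486]]
[ 0.0596 -0.0039  0.0002]
```

>>> servo_tool(
  targets=[
    {"grip": 40,"travel": [3.0,-0.2,0],"roll": -0.01},
    {"grip": 40,"travel": [3.0,-0.1,0],"roll": 0},
    {"grip": 40,"travel": [0,0,3],"roll": 0},
    {"grip": 40,"travel": [0,0,3],"roll": 0},
    {"grip": 40,"travel": [0,0,0],"roll": 0},
  ],
)

```text
t: 8.25
tcp_pos: [0.5158, 0.0463, 0.1133]
eef_rot: [[0.03, 0.999, -0.009], [1.0, -0.03, -0.002], [-0.002, -0.009, -1.0]]
wrist_force: [-0.6, -0.2, -2.4]
finger_gap: 0.0514
finger_force: 43.5
```

>>> servo_tool(
  targets=[
    {"grip": 40,"travel": [0,0,2],"roll": 0},
    {"grip": 40,"travel": [0,0,2],"roll": 0},
    {"grip": 40,"travel": [0,0,1.5],"roll": 0},
    {"grip": 40,"travel": [0,0,1],"roll": 0},
    {"grip": 40,"travel": [0,0,0],"roll": 0},
  ],
)

```text
t: 8.75
tcp_pos: [0.5186, 0.048, 0.0515]
eef_rot: [[0.03, 1.0, -0.002], [1.0, -0.03, -0.0], [-0.001, -0.002, -1.0]]
wrist_force: [-1.0, -0.8, -1.9]
finger_gap: 0.0518
finger_force: 43.6
```

>>> servo_tool(
  targets=[
    {"grip": 40,"travel": [0,0,0.3],"roll": 0},
    {"grip": 40,"travel": [0,0,0.2],"roll": 0},
    {"grip": 40,"travel": [0,0,0.1],"roll": 0},
    {"grip": 40,"travel": [0,0,0],"roll": 0},
    {"grip": 40,"travel": [0,0,0],"roll": 0},
  ],
)

```text
t: 9.25
tcp_pos: [0.5203, 0.0487, 0.0484]
eef_rot: [[0.029, 1.0, 0.003], [1.0, -0.029, -0.001], [-0.001, 0.003, -1.0]]
wrist_force: [-4.4, -0.5, 10.4]
finger_gap: 0.0512
finger_force: 46.6
```

Contact came about 4 mm early; I'll look before releasing.

```bash
python3 - <<'E'
from workcell import *
import cv2,numpy as np
a=grab_frame('scene')['pixels'][140:290,160:340];b=grab_frame('wrist')['pixels']
cv2.imwrite('pics/s3.png',np.vstack([cv2.resize(a,(360,300),interpolation=cv2.INTER_CUBIC),cv2.resize(b,(360,270))]))
s=read_state();print(s['t'],s['tcp_pos'],s['wrist_force'],s['moment'])
E
```

```text
9.35 [0.52028313 0.04871385 0.04843903] [-4.5941524  -0.90963419  9.82330063] [-0.20555017  0.22132144 -0.02833882]
```

View pics/s3.png

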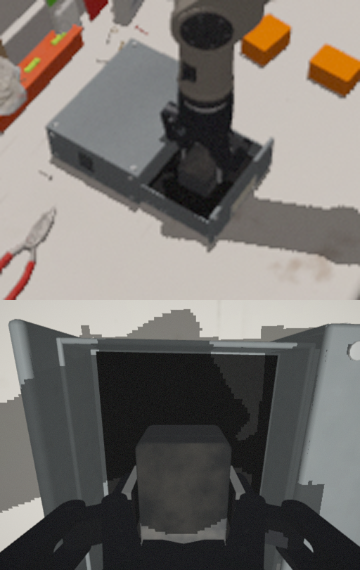

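The case is centred in the tray and bearing on the floor, so I'll release gently.

>>> servo_tool(
  targets=[
    {"grip": 62,"travel": [0,0,0],"roll": 0},
    {"grip": 64,"travel": [0,0,0],"roll": 0},
    {"grip": 67,"travel": [0,0,0],"roll": 0},
    {"grip": 70,"travel": [0,0,0],"roll": 0},
    {"grip": 73,"travel": [0,0,0],"roll": 0},
  ],
  grip_force=20,
)

```text
t: 9.85
tcp_pos: [0.5157, 0.0488, 0.0472]
eef_rot: [[0.028, 1.0, -0.006], [1.0, -0.028, -0.003], [-0.003, -0.006, -1.0]]
wrist_force: [-13.4, 0.2, 12.3]
finger_gap: 0.0623
finger_force: 6.0
```

>>> servo_tool(
  targets=[
    {"grip": 73,"travel": [0,-0.2,-1],"roll": 0},
    {"grip": 73,"travel": [0,0,-2],"roll": 0},
    {"grip": 73,"travel": [0,0,-3],"roll": 0},
    {"grip": 73,"travel": [0,0,-4],"roll": 0},
    {"grip": 73,"travel": [0,0,-4],"roll": 0},
  ],
)

```text
t: 10.35
tcp_pos: [0.5177, 0.049, 0.1887]
eef_rot: [[0.029, 1.0, 0.002], [1.0, -0.029, 0.0], [0.0, 0.002, -1.0]]
wrist_force: [1.1, -0.2, -1.1]
finger_gap: 0.0623
finger_force: 0.0
```

>>> servo_tool(
  targets=[
    {"grip": 50,"travel": [-4,-2,-1],"roll": 0},
    {"grip": 20,"travel": [-4,-2,0],"roll": 0},
    {"grip": 0,"travel": [0,0,0],"roll": 0},
    {"grip": 0,"travel": [0,0,0],"roll": 0},
    {"grip": 0,"travel": [0,0,0],"roll": 0},
  ],
)

```text
t: 10.85
tcp_pos: [0.4758, -0.0291, 0.197]
eef_rot: [[0.028, 1.0, 0.002], [1.0, -0.028, 0.0], [0.0, 0.002, -1.0]]
wrist_force: [0.6, -0.4, -0.2]
finger_gap: -0.0001
finger_force: 0.0
```

```bash
python3 - <<'E'
from workcell import *
import cv2,numpy as np,pickle
s=read_state();print(s['t'],s['tcp_pos'],s['eef_rot'],s['wrist_force'],s['joint_positions'])
w=grab_frame('wrist');pickle.dump((s,w),open('w4.pkl','wb'))
a=grab_frame('scene')['pixels'][140:290,160:340];b=w['pixels']
cv2.imwrite('pics/s4.png',np.vstack([cv2.resize(a,(360,300),interpolation=cv2.INTER_CUBIC),cv2.resize(b,(360,270))]))
E
```

```text
10.85 [ 0.47577709 -0.02906626  0.19704775] [[ 2.77087450e-02  9.99613881e-01  2.07714252e-03]
 [ 9.99615980e-01 -2.77094005e-02  2.87453156e-04]
 [ 3.44898539e-04  2.06837989e-03 -9.99997801e-01]] [ 0.55448578 -0.36685776 -0.2086915 ] [ 0.55561248  0.18147595 -0.64693921  1.99209024  0.12902602  1.00579397
 -0.18022245]
```

View pics/s4.png

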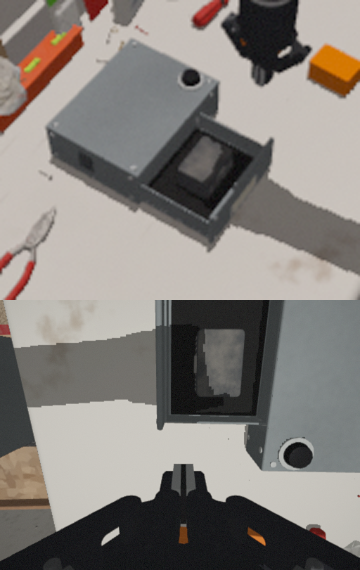

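The case lies flat and centred in the tray. Now turn the closed fingers a quarter so their broad side faces the panel.

>>> servo_tool(
  targets=[
    {"grip": 0,"travel": [0,0,0],"roll": 0.15},
    {"grip": 0,"travel": [0,0,0],"roll": 0.15},
    {"grip": 0,"travel": [0,0,0],"roll": 0.15},
    {"grip": 0,"travel": [0,0,0],"roll": 0.15},
    {"grip": 0,"travel": [0,0,0],"roll": 0.15},
  ],
)

```text
t: 11.45
tcp_pos: [0.4754, -0.0287, 0.1962]
eef_rot: [[0.705, 0.709, -0.0], [0.709, -0.705, 0.001], [0.0, -0.0, -1.0]]
wrist_force: [0.1, 0.5, 0.3]
finger_gap: -0.0002
finger_force: 0.0
```

>>> servo_tool(
  targets=[
    {"grip": 0,"travel": [0,0,0],"roll": 0.15},
    {"grip": 0,"travel": [0,0,0],"roll": 0.15},
    {"grip": 0,"travel": [0,0,0],"roll": 0.15},
    {"grip": 0,"travel": [0,0,0],"roll": 0.15},
    {"grip": 0,"travel": [0,0,0],"roll": 0.15},
  ],
)

```text
t: 11.95
tcp_pos: [0.4754, -0.0287, 0.1962]
eef_rot: [[0.999, 0.038, -0.0], [0.038, -0.999, 0.0], [-0.0, -0.0, -1.0]]
wrist_force: [0.3, 0.7, 0.4]
finger_gap: 0.0001
finger_force: 0.0
```

>>> servo_tool(
  targets=[
    {"grip": 0,"travel": [0,0,0],"roll": 0.08},
    {"grip": 0,"travel": [-2.7,-4,0],"roll": 0},
    {"grip": 0,"travel": [-2.7,-4,0],"roll": 0},
    {"grip": 0,"travel": [0,0,0],"roll": 0},
    {"grip": 0,"travel": [0,0,0],"roll": 0},
  ],
)

```text
t: 12.45
tcp_pos: [0.4239, 0.0537, 0.1964]
eef_rot: [[0.999, -0.033, 0.001], [-0.033, -0.999, -0.0], [0.001, 0.0, -1.0]]
wrist_force: [0.7, -0.8, -0.3]
finger_gap: -0.0001
finger_force: 0.0
```

>>> servo_tool(
  targets=[
    {"grip": 0,"travel": [-0.8,-0.4,2],"roll": 0.005},
    {"grip": 0,"travel": [0,0,3.5],"roll": 0},
    {"grip": 0,"travel": [0,0,4],"roll": 0},
    {"grip": 0,"travel": [0,0,2.7],"roll": 0},
    {"grip": 0,"travel": [0,0,0],"roll": 0},
  ],
)

```text
t: 12.95
tcp_pos: [0.4138, 0.0553, 0.0712]
eef_rot: [[0.999, -0.044, -0.008], [-0.044, -0.999, -0.0], [-0.008, 0.001, -1.0]]
wrist_force: [-1.1, 0.4, -0.1]
finger_gap: 0.0003
finger_force: 0.0
```

>>> servo_tool(
  targets=[
    {"grip": 0,"travel": [0.9,0,0],"roll": 0},
    {"grip": 0,"travel": [0.7,0,0],"roll": 0},
    {"grip": 0,"travel": [0.7,0,0],"roll": 0},
    {"grip": 0,"travel": [0.9,0,0],"roll": 0},
    {"grip": 0,"travel": [1.0,0,0],"roll": 0},
  ],
)

```text
t: 13.45
tcp_pos: [0.4584, 0.0542, 0.0748]
eef_rot: [[0.999, -0.043, -0.001], [-0.043, -0.999, -0.001], [-0.001, 0.001, -1.0]]
wrist_force: [-3.1, -0.3, 2.8]
finger_gap: 0.0001
finger_force: 1.7
```

>>> servo_tool(
  targets=[
    {"grip": 0,"travel": [1.1,0,0],"roll": 0},
    {"grip": 0,"travel": [1.2,0,0],"roll": 0},
    {"grip": 0,"travel": [1.2,0,0],"roll": 0},
    {"grip": 0,"travel": [1.2,0,0],"roll": 0},
    {"grip": 0,"travel": [1.2,0,0],"roll": 0},
  ],
)

```text
t: 13.95
tcp_pos: [0.5168, 0.0514, 0.0739]
eef_rot: [[0.999, -0.043, -0.003], [-0.043, -0.999, -0.001], [-0.003, 0.001, -1.0]]
wrist_force: [-7.0, -0.6, 4.7]
finger_gap: 0.0002
finger_force: 3.4
```

>>> servo_tool(
  targets=[
    {"grip": 0,"travel": [1.1,0,0],"roll": 0},
    {"grip": 0,"travel": [0.8,0,0],"roll": 0},
    {"grip": 0,"travel": [0.5,0,0],"roll": 0},
    {"grip": 0,"travel": [0.4,0,0],"roll": 0},
    {"grip": 0,"travel": [0,0,0],"roll": 0},
  ],
)

```text
t: 14.45
tcp_pos: [0.543, 0.0502, 0.0736]
eef_rot: [[0.999, -0.043, -0.007], [-0.043, -0.999, -0.002], [-0.006, 0.002, -1.0]]
wrist_force: [-8.1, -0.6, 6.6]
finger_gap: -0.0002
finger_force: 4.5
```

>>> servo_tool(
  targets=[
    {"grip": 0,"travel": [0.3,0,0],"roll": 0},
    {"grip": 0,"travel": [0.3,0,0],"roll": 0},
    {"grip": 0,"travel": [0.3,0,0],"roll": 0},
    {"grip": 0,"travel": [0.2,0,0],"roll": 0},
    {"grip": 0,"travel": [0,0,0],"roll": 0},
  ],
)

```text
t: 14.95
tcp_pos: [0.5547, 0.0496, 0.0735]
eef_rot: [[0.999, -0.044, -0.005], [-0.044, -0.999, -0.001], [-0.005, 0.001, -1.0]]
wrist_force: [-7.7, -0.4, 4.7]
finger_gap: 0.0002
finger_force: 3.5
```

>>> servo_tool(
  targets=[
    {"grip": 0,"travel": [0.2,0,0],"roll": 0},
    {"grip": 0,"travel": [0.2,0,0],"roll": 0},
    {"grip": 0,"travel": [0.2,0,0],"roll": 0},
    {"grip": 0,"travel": [0,0,0],"roll": 0},
    {"grip": 0,"travel": [0,0,0],"roll": 0},
  ],
)

```text
t: 15.45
tcp_pos: [0.5567, 0.0495, 0.0734]
eef_rot: [[0.999, -0.043, -0.013], [-0.043, -0.999, -0.003], [-0.013, 0.003, -1.0]]
wrist_force: [-15.4, -0.4, 12.6]
finger_gap: -0.0002
finger_force: 8.2
```

>>> servo_tool(
  targets=[
    {"grip": 0,"travel": [0.2,0,0],"roll": 0},
    {"grip": 0,"travel": [0.2,0,0],"roll": 0},
    {"grip": 0,"travel": [0.1,0,0],"roll": 0},
    {"grip": 0,"travel": [0,0,0],"roll": 0},
    {"grip": 0,"travel": [0,0,0],"roll": 0},
  ],
)

```text
t: 15.95
tcp_pos: [0.557, 0.0496, 0.073]
eef_rot: [[0.999, -0.043, -0.023], [-0.043, -0.999, -0.005], [-0.023, 0.006, -1.0]]
wrist_force: [-26.9, 0.6, 23.0]
finger_gap: 0.0002
finger_force: 13.4
```

The tray is at the hard stop: 27 N and no further motion. Back off slowly and see whether it stays.

>>> servo_tool(
  targets=[
    {"grip": 0,"travel": [-0.6,0,0],"roll": 0},
    {"grip": 0,"travel": [-0.7,0,0],"roll": 0},
    {"grip": 0,"travel": [-0.7,0,0],"roll": 0},
    {"grip": 0,"travel": [-0.5,0,0],"roll": 0},
    {"grip": 0,"travel": [0,0,0],"roll": 0},
  ],
)

```text
t: 16.45
tcp_pos: [0.5427, 0.0509, 0.0746]
eef_rot: [[0.999, -0.043, 0.002], [-0.043, -0.999, 0.0], [0.002, -0.0, -1.0]]
wrist_force: [0.4, 0.0, -0.1]
finger_gap: 0.0004
finger_force: 0.0
```

No contact force after backing off 14 mm, so the tray has latched. Withdraw and verify.

>>> servo_tool(
  targets=[
    {"grip": 0,"travel": [-4,0,0],"roll": 0},
    {"grip": 0,"travel": [-4,0,0],"roll": 0},
    {"grip": 0,"travel": [-1,0,-4],"roll": 0},
    {"grip": 0,"travel": [0,4,-3],"roll": 0},
    {"grip": 0,"travel": [0,4,0],"roll": 0},
  ],
)

```text
t: 16.95
tcp_pos: [0.4529, -0.025, 0.1488]
eef_rot: [[0.999, -0.039, 0.012], [-0.039, -0.999, -0.001], [0.012, 0.001, -1.0]]
wrist_force: [1.1, -0.5, 0.8]
finger_gap: -0.0002
finger_force: 0.0
```

>>> servo_tool(
  targets=[
    {"grip": 0,"travel": [0,4,0],"roll": 0},
    {"grip": 0,"travel": [0,4,0],"roll": 0},
    {"grip": 0,"travel": [0,4,0],"roll": 0},
    {"grip": 0,"travel": [0,0,0],"roll": 0},
    {"grip": 0,"travel": [0,0,0],"roll": 0},
  ],
)

```text
t: 17.45
tcp_pos: [0.4443, -0.1462, 0.1446]
eef_rot: [[0.999, -0.046, 0.002], [-0.046, -0.999, -0.0], [0.002, 0.0, -1.0]]
wrist_force: [0.7, 1.3, -0.2]
finger_gap: -0.0001
finger_force: 0.0
```

```bash
python3 - <<'E'
from workcell import *
import cv2,numpy as np
f=grab_frame('top');s=read_state();print(s['t'],s['tcp_pos'],s['wrist_force'])
cv2.imwrite('pics/end.png',f['pixels'])
E
```

```text
17.5 [ 0.44428608 -0.14484477  0.14454165] [0.61281429 1.01420661 0.24469704]
```

View pics/end.png

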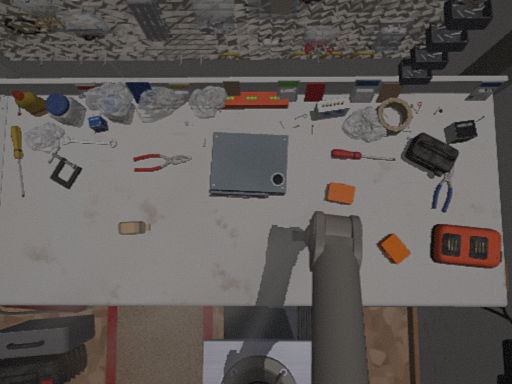

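The tray is shut with its panel edge at (240,195), as it was at the start. The case is gone from (385,206), the visible bystanders are where they were, and the arm is clear.

```bash
python3 -c "
from workcell import *
print(job_done())"
```

```text
the job is handed in; nothing more can be done
None
```

The bit case lies flat in the tray and the tray is latched shut; job handed in at 17.5 s, though the gripper seemed to catch the unit's front edge while setting the case down, so it may have dropped up to about 4 mm.

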